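# Push a slide cassette into a packed row

### The job

Pick up the orange slide cassette and push it, tapered end first, into the packed row in the rack, directly to the right of the blue cassette, so that the others slide apart and stay standing. Push it home gently, until you feel it press against the cushioned stop at the back, then let go; do not force it and leave everything else on the desk where it stands.

Things in the scene. Friction and masses are not known exactly. Their poses are not given: they have to be found in the camera images.
- orange_cassette: the cassette to file: flat orange plastic case, 140 mm long (x), 18 thick (y), 95 tall (z), 100 g, standing loose on its long edge on the desk. Origin: centre of its underside (x from -70 to +70 mm). +x is the tapered end: over the last 26 mm the thickness narrows from 18 to a rounded 4 mm tip, full height. The -x end (tail) is flat. It can be gripped across its 18 mm thickness.
- blue_cassette: blue plastic cassette of the row; its place in the row varies, but another cassette always stands to its right (-y). 110 mm long, 18 thick, 95 tall, 100 g, loose, standing on its long edge in the rack. Origin: centre of its underside; x along its length to the back of the rack, y to its left, z up. The end facing the robot (-x) is a half-round spine of 9 mm radius, full height, so two neighbours' spines form a V-groove.
- white_cassette: white cassette of the row. 110 mm long, 18 thick, 95 tall, 100 g, loose, standing on its long edge in the rack. Origin: centre of its underside; x along its length to the back of the rack, y to its left, z up. The end facing the robot (-x) is a half-round spine of 9 mm radius, full height, so two neighbours' spines form a V-groove.
- grey_cassette: grey cassette of the row. 110 mm long, 18 thick, 95 tall, 100 g, loose, standing on its long edge in the rack. Origin: centre of its underside; x along its length to the back of the rack, y to its left, z up. The end facing the robot (-x) is a half-round spine of 9 mm radius, full height, so two neighbours' spines form a V-groove.
- green_cassette: green cassette of the row, always the rightmost. 110 mm long, 18 thick, 95 tall, 100 g, loose, standing on its long edge in the rack. Origin: centre of its underside; x along its length to the back of the rack, y to its left, z up. The end facing the robot (-x) is a half-round spine of 9 mm radius, full height, so two neighbours' spines form a V-groove.
- rack: fixed grey rack that holds the row. Origin: centre of its underside; x points from the open front (robot side) to the back, y to the left, z up. Base plate 175 x 215 mm (x from -90 to +85 mm), its top 8 mm above the desk. Left end: fixed plate, inner face at y = +90 mm, 50 mm tall above the base. Right end: the bookend. The row stands between them, almost touching (0 to 5 mm of slack in all): it can open only to the right.
- bookend: black sliding bookend at the right end of the row, 105 mm long, 50 mm tall; slides along the rack's -y, up to 60 mm, with about 1 N of friction, and stays where it is pushed. Origin: middle of its face towards the row, on the rack's base.
- rack_back (a point): point fixed to the rack at x = +60 mm, 34 mm above the desk, behind the row. A sprung rubber stop bar (5 N per mm, 8 mm travel; 21 to 47 mm above the desk, across the whole row) has its face 0 to 12 mm behind this point: it differs each time, is hidden and not measured, and must be felt.
- orange_tip (a point): foot of the rounded tip of the orange cassette (its +x end). Home is this tip against the stop bar; the flat tail then still stands 5 mm or more in front of the other spines. Wedging and sliding it in takes 1 to 15 N, and this can fall or rise by several N on the way as the neighbours slip; the bar then adds its steeper push. Some 8 N on the bar is a good push; 15 N is too much.
- bench_timer: bystander: white bench timer, 37 x 64 x 60 mm, at the left; origin at the centre of its underside
- petri_1: bystander: brown petri dish, 90 mm wide, 15 tall, at the right; origin at the centre of its underside
- cal_weight: bystander: brass calibration weight, 30 mm wide, 48 tall, at the right; origin at the centre of its underside
Things that resemble listed ones, but are neither listed nor needed, are in the scene too. What is meant by the blue_cassette is not pink or yellow, and is the larger of those in its own colour.

How it is judged (in metres and radians):
On the way, in this order (a step that is already met when the one before it is completed fails the run):
1. the orange cassette has parted the row on the right of the blue one and is well in between its neighbours (y of orange_cassette in the frame of blue_cassette between -0.027 and -0.012 m and angle between the x axis of orange_cassette and the x axis of rack, either way round below 0.1 rad and z of orange_cassette in the frame of rack below 0.016 m and x of orange_cassette in the frame of rack above -0.085 m), for 0.1 s.
2. the orange cassette is pressed home: its tip against the rear stop with 5 N or more (y of orange_cassette in the frame of blue_cassette between -0.027 and -0.012 m and angle between the x axis of orange_cassette and the x axis of rack, either way round below 0.1 rad and z of orange_cassette in the frame of rack below 0.016 m and x of orange_cassette in the frame of rack above -0.012 m and contact force between orange_cassette and rack above 5 N), for 0.1 s.
At the end, for the whole second after the job is handed in: Orange cassette on the rack base directly right of the blue one (centres 12 to 27 mm apart), upright and parallel to the rack within 0.1 rad, its origin at most 14 mm short of the rack origin in x; the four others still upright (0.12 rad) on the base; all at rest (y of orange_cassette in the frame of blue_cassette between -0.027 and -0.012 m and angle between the x axis of orange_cassette and the x axis of rack, either way round below 0.1 rad and z of each of orange_cassette, blue_cassette, white_cassette, grey_cassette, green_cassette in the frame of rack below 0.016 m and x of orange_cassette in the frame of rack above -0.014 m and angle between orange_cassette's own z axis and vertical below 0.1 rad and linear speed of each of orange_cassette, blue_cassette, white_cassette, grey_cassette, green_cassette below 0.02 m/s and angle between each of blue_cassette, white_cassette, grey_cassette, green_cassette's own z axis and vertical below 0.12 rad and x of each of blue_cassette, white_cassette, grey_cassette, green_cassette in the frame of rack above -0.025 m and z of each of blue_cassette, white_cassette, grey_cassette, green_cassette in the frame of rack above 0 m); the robot touches nothing.
It fails at once if the orange cassette is pressed against the rear stop with more than 18 N (contact force between orange_cassette and rack above 18 N).
It fails at once if the orange cassette is pressed against a cassette of the row with more than 18 N (contact force between orange_cassette and blue_cassette above 18 N or contact force between orange_cassette and white_cassette above 18 N or contact force between orange_cassette and grey_cassette above 18 N or contact force between orange_cassette and green_cassette above 18 N).
It fails at once if a cassette of the row is tipped by more than 0.25 rad (angle between any of blue_cassette, white_cassette, grey_cassette, green_cassette's own z axis and vertical above 0.25 rad).
It fails at once if a bystander is moved by more than 20 mm (distance of any of bench_timer, petri_1, cal_weight from where it was at the start of the episode above 0.02 m).
It also fails if it takes over 72 s, if anything falls off the work surface, if the arm or the gripper's body presses on something with over 40 N, if the wrist force passes 120 N, or if a joint passes its speed limit or range.

### The arm

A 6-joint arm with a two-finger parallel gripper is mounted at the origin on a cart in front of the work surface, level with it; the furniture and walls round the work are solid. World frame = base frame: x ahead of the robot, y to its left, z up, the work surface at z = 0. Lengths are in mm, angles in degrees, forces in N, time in s.
With the tool pointing down it reaches from about 350 to 925 mm from the base axis. Payload 6.4 kg.
Tool frame: the origin (TCP) lies on the centre line of the jaws, within the pads' length; the fingertips stand 22 mm ahead of it and the grasp point (between the pads) lies 3 mm ahead of it; z points along the fingers, x is the direction in which the jaws open and shut, and the axes are right-handed (so a half turn about z gives the same grasp; the last joint's range is limited). The gripper opens to 94 mm and grips with 3 to 60 N. Pads are 16 mm wide; open, the fingers measure 119 mm over their backs; the gripper's body (75 mm by 177 mm) begins 78 mm behind the grasp point.
Start: joints at [-9.975, 14.043, 89.255, -0, 76.702, -9.975], TCP at [650.011, 0.004, 227.455] pointing down, gripper open.
Joint ranges: [-179.41, 179.41], [-58.25, 129.5], [7.25, 145.43], [-54.29, 234.29], [11.92, 165.04], [-157.13, 157.13]. Speed limits (degrees/s): [147.25, 147.25, 180, 180, 180, 180].

### API

Orientations are given as a 3x3 rotation matrix whose columns are the frame's x, y, z axes.
In Python, from bench import status, camera, camera_model, ctrl gives the robot as it stands. The module is installed in compiled form; this text tells all that it offers.
- The arm moves only by the tool carry_out, never from a script. Its argument "rows" is a list that holds one entry, the list of rows, each a list of 7 numbers: the shift along the world's x, y, z in m, then the turn, a rotation vector about the world's x, y, z in rad, then the opening, from 0 (shut) to 1 (fully open). In form: [[[tx, ty, tz, wx, wy, wz, fingers], ...]]. A call has exactly 5 rows; each row shifts and turns the pose as measured when the row begins; what a row does not reach is not made up. A row lasts 1/8 s, in which the tool goes at most 62.5 mm and 10.7 degrees, less where a joint would pass 70% of its speed; a pose out of reach is approached as far as the arm can. A call is refused whole if a number of a shift passes 0.0625 or a number of a turn 0.188, either way. A call with a gripper value outside its range is refused whole. The fingers move at their own pace and stop on an object; "squeeze" is the grip in N (left out, the last holds). Time passes only in rows, so rows that do not move let the fingers close, or fill a call up. It gives the time, the measured TCP pose, the force and the opening at its end, in the units of the state.
- status.read_state(): the state, without advancing time (a new reading comes with each control period).
- camera(name): name is "scene" or "side" or "wrist"; returns the picture (400x640x3 uint8, red, green, blue); there is no depth.
- camera_model(name): a dict with "camera_matrix" (3x3 intrinsics, pixels), "origin" and "orientation" of the camera in the world; the wrist camera has in their place "hand_eye" (4x4, takes a point from camera to tool coordinates, whose origin is the TCP and whose axes are the tool frame's). Camera axes: x right, y down, z forward; pixel columns grow to the right and rows downward; lengths in mm; the calibration is good to about 2 mm. A picture is of the moment at which its call begins: read the wrist's pose just before it. camera_model takes no time and is no camera call.
- ctrl.finish_job(): hands the job in, once; it reports no verdict.
The state is a dict: "t": time; "joint_positions": joint angles; "qvel": joint speeds; "effort": joint torques, N m; "position": TCP position; "tool_rot": TCP orientation; "ft_force": force on the tool from outside, world axes, zero at the start; "ft_torque": the same for the moment, N m; "finger_gap": finger opening in mm.
Only numpy, scipy, OpenCV 4.12 (cv2) and the standard library are available. Lean on these libraries where they do the work, as an engineer would, in place of code of your own. Each camera call takes 0.05 s, during which the arm holds its last target. There are 200 camera calls.

## Working session

There is one attempt and no reset: what is moved stays moved. The work goes in short steps, Python scripts to look and compute and a tool call to move; the robot and the scene stay as the last step left them, time stands still between calls to the robot, and variables do not carry over. Pictures are saved under pics/ and viewed, about 8 in all and at most 12, crops included, and the job is handed in when it is done.

Besides the shell and the picture viewer there is one more tool, called after "Call:" by a JSON object that holds its "fn" and its "kwargs". carry_out: Moves the arm, as the interface text tells. Its arguments: {"type":"object","properties":{"rows":{"type":"array","items":{"type":"array","items":{"type":"array","items":{"type":"number"}}}},"squeeze":{"type":"number"}},"required":["rows"]}

```bash
mkdir -p pics
cat > h.py <<'E'
import numpy as np, cv2
from bench import status, camera, camera_model, ctrl
def snap(n,f):
    s=status.read_state(); im=camera(n); cv2.imwrite(f'pics/{f}.png',im[:,:,::-1]); return s,im
def pose(n,s=None):
    m=camera_model(n); K=np.array(m['camera_matrix'])
    if n=='wrist':
        H=np.array(m['hand_eye']);R=np.array(s['tool_rot']);return K,R@H[:3,:3],R@H[:3,3]+np.array(s['position'])
    return K,np.array(m['orientation']),np.array(m['origin'])
def ray(n,uv,z,s=None):
    K,R,o=pose(n,s); out=[]
    for u,v in uv:
        d=R@np.linalg.solve(K,[u,v,1]); out.append(o+d*(z-o[2])/d[2])
    return np.round(np.array(out),1)
def proj(n,P,s=None):
    K,R,o=pose(n,s); c=(np.atleast_2d(P)-o)@R; p=c@K.T; return np.round(p[:,:2]/p[:,2:],1)
E
python3 - <<'E'
from h import *
for n in('scene','side','wrist'):
    s,im=snap(n,n+'0'); K,R,o=pose(n,s); print(n,K[0,0],K[:2,2],o,R[:,2])
print(s['t'],s['tool_rot'],s['ft_force'])
E
```

```text
scene 422.0776362870653 [320.16892748 201.61231622] [ 160.3621756  -580.22263338  959.60672878] [ 0.33040955  0.56310594 -0.75745708]
side 383.3750651306597 [327.94736896 201.73897174] [ 133.32597027 1140.19047587  832.08589608] [ 0.31574629 -0.76733652 -0.55812091]
wrist 303.7466789878286 [325.30547832 199.5957681 ] [649.28550542  78.12995589 384.6699956 ] [-0.00112978 -0.2677447  -0.96348923]
0.1 [[ 9.99998590e-01  3.62863474e-05 -1.67870879e-03]
 [ 3.67721757e-05 -9.99999957e-01  2.89375986e-04]
 [-1.67869822e-03 -2.89437307e-04 -9.99998549e-01]] [0.01948783 0.35018655 0.03332412]
```

View pics/scene0.png

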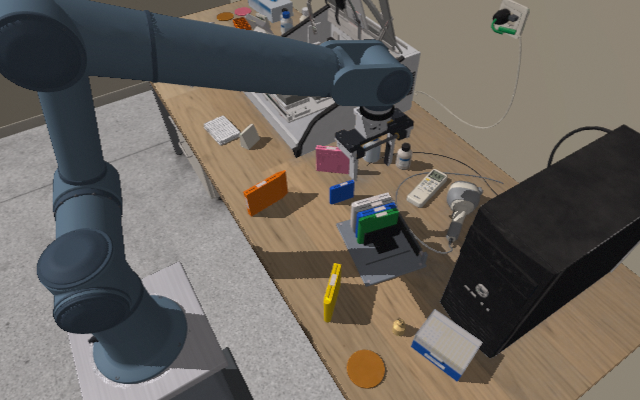

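View pics/wrist0.png

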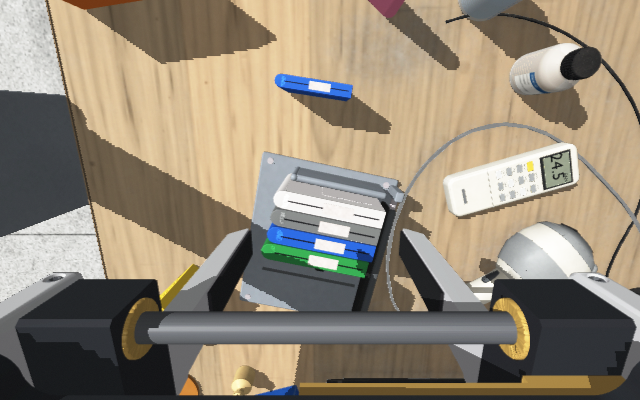

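The wrist picture shows the row from left to right as white (330,205), grey (325,222), blue (320,243), green (315,260). The rack is yawed by roughly -12°.

- **Could pass for orange:** the orange case in scene (266,193), the orange dish (365,368), and the pink (333,158) and yellow (332,292) cases. I choose (266,193).
- **Could pass for blue:** the small loose blue case in wrist (315,87), and the one in the row at (320,243), which is larger. I choose the row one.

Next is a close crop of both choices.

Run:
```python
import cv2,numpy as np
w=cv2.imread('pics/wrist0.png')[145:315,235:410]; s=cv2.imread('pics/scene0.png')[160:225,235:300]
c=np.zeros((510,800,3),np.uint8); c[:,:525]=cv2.resize(w,None,fx=3,fy=3,interpolation=cv2.INTER_CUBIC)
c[:260,530:790]=cv2.resize(s,None,fx=4,fy=4,interpolation=cv2.INTER_CUBIC)
cv2.imwrite('pics/crop1.png',c)
```

```text
(no output)
```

View pics/crop1.png

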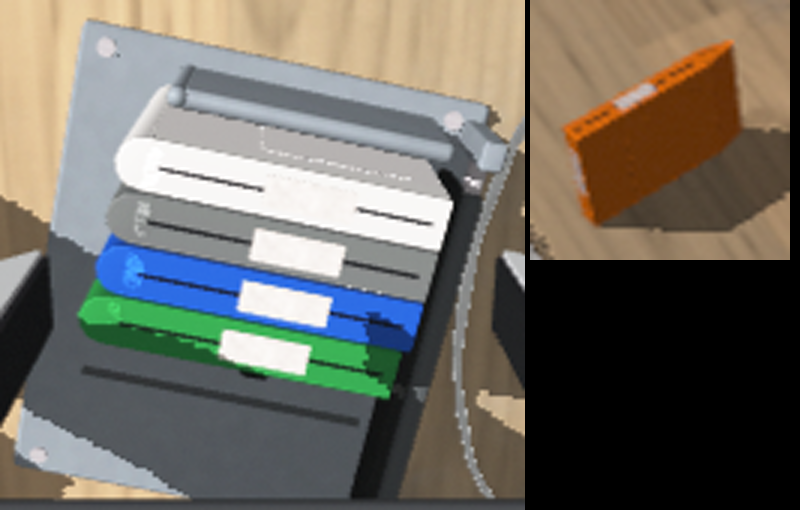

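Run:
```python
from h import *
import glob
s=status.read_state()
f=lambda L:[(235+u/3,145+v/3) for u,v in L]
g=lambda L:[(235+(u-530)/4,160+v/4) for u,v in L]
print('or top',ray('scene',g([(565,127),(577,142),(730,43)]),95),'bot',ray('scene',g([(597,222),(740,130)]),0))
print('blue tip,boundary V, boundary back, green tip', ray('wrist',f([(97,262),(95,290),(410,350),(79,312),(115,160)]),103,s))
print('corners base', ray('wrist',f([(85,18),(495,106),(15,460)]),8,s))
b=ray('wrist',f([(95,290),(410,350)]),103,s); d=b[1]-b[0];print(np.linalg.norm(d),np.degrees(np.arctan2(d[1],d[0])))
```

```text
or top [[377.5 206.9  95. ]
 [378.7 189.7  95. ]
 [513.3 217.5  95. ]] bot [[381.6 194.9  -0. ]
 [513.7 218.2   0. ]]
blue tip,boundary V, boundary back, green tip [[591.5 -33.9 103. ]
 [590.3 -43.9 103. ]
 [696.4 -66.  103. ]
 [584.5 -51.9 103. ]
 [599.1   1.1 103. ]]
corners base [[ 572.6   35.6    8. ]
 [ 743.5   -1.3    8. ]
 [ 528.1 -171.7    8. ]]
108.37721162679912 -11.766132442145752
```

Orange centre is about (446,208), yaw about 9°, with the tapered end pointing away from the robot. Rack origin is about (638,-88), yaw about -12°. The rack corners give the same origin to within 3 mm. I'll hover over the orange tail with the camera on the tip side.

Call:
{"fn": "carry_out", "kwargs": {"rows": [[[-0.026,0.02,-0.003,0,0,-0.144,1],[-0.026,0.02,-0.003,0,0,-0.144,1],[-0.026,0.02,-0.003,0,0,-0.144,1],[-0.026,0.02,-0.003,0,0,-0.144,1],[-0.026,0.02,-0.003,0,0,-0.144,1]]]}}

```text
t: 0.78
position: [515.9, 101.3, 209.3]
tool_rot: [[0.734, -0.679, -0.003], [-0.679, -0.734, 0.002], [-0.004, 0.001, -1.0]]
ft_force: [-0.5, 0.4, -0.0]
finger_gap: 94.2
```

Call:
{"fn": "carry_out", "kwargs": {"rows": [[[-0.026,0.02,-0.003,0,0,-0.144,1],[-0.026,0.02,-0.003,0,0,-0.144,1],[-0.026,0.02,-0.003,0,0,-0.144,1],[-0.026,0.02,-0.003,0,0,-0.144,1],[-0.026,0.02,-0.003,0,0,-0.144,1]]]}}

```text
t: 1.4
position: [380.2, 204.0, 192.4]
tool_rot: [[0.079, -0.997, -0.003], [-0.997, -0.079, 0.004], [-0.005, 0.003, -1.0]]
ft_force: [0.2, 0.5, 0.8]
finger_gap: 94.1
```

Run:
```python
from h import *
s,im=snap('wrist','w1'); print(s['t'],s['position'],np.round(s['tool_rot'],3).tolist())
```

```text
1.4 [380.21696091 204.02515451 192.43166058] [[0.079, -0.997, -0.003], [-0.997, -0.079, 0.004], [-0.005, 0.003, -1.0]]
```

View pics/w1.png

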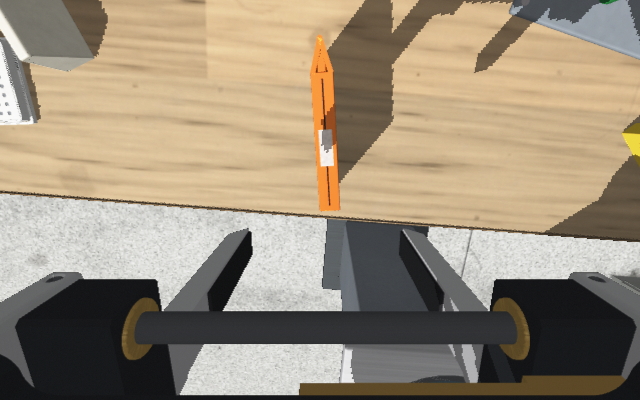

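The wrist view shows the orange case with its tail corners at (319,209) and (340,209), its tip at (320,38), and the tapered end up the picture towards the rack side.

Run:
```python
from h import *
s=status.read_state()
p=ray('wrist',[(319,209.5),(340,209),(320,38),(311,72),(332,72)],95,s); print(p)
t=(p[0]+p[1])/2; d=p[2]-t; L=np.linalg.norm(d); y=np.degrees(np.arctan2(d[1],d[0])); d/=L
R=np.array(s['tool_rot']); print('len',L,'thick',np.linalg.norm(p[1]-p[0]),'yaw',y,'tool yaw',np.degrees(np.arctan2(-R[1,1],-R[0,1])))
m=(p[3]+p[4])/2-t; print('yaw by shoulder',np.degrees(np.arctan2(m[1],m[0])))
for a in (10,11):print(t+a*d-s['position'], t+a*d)
```

```text
[[374.2 211.5  95. ]
 [376.1 193.1  95. ]
 [509.9 220.5  95. ]
 [485.6 225.7  95. ]
 [486.8 209.4  95. ]]
len 135.9735360281551 thick 18.497837711473206 yaw 7.692101651046395 tool yaw 4.448142544197593
yaw by shoulder 7.8192653180384735
[  7.68837437  -1.86263379 -96.51397881] [385.06001661 203.63849575  95.        ]
[  8.67937603  -1.72878422 -96.51397881] [386.05101827 203.77234532  95.        ]
```

Call:
{"fn": "carry_out", "kwargs": {"rows": [[[0.005,-0.001,-0.03,0,0,0.057,1],[0,0,-0.03,0,0,0,1],[0,0,-0.025,0,0,0,1],[0,0,0,0,0,0,1],[0,0,0,0,0,0,1]]]}}

```text
t: 2.08
position: [383.2, 204.7, 105.7]
tool_rot: [[0.144, -0.99, -0.003], [-0.99, -0.144, 0.005], [-0.005, 0.002, -1.0]]
ft_force: [-0.7, 0.1, 0.1]
finger_gap: 93.7
```

Call:
{"fn": "carry_out", "kwargs": {"rows": [[[0.002,-0.001,-0.03,0,0,-0.008,1],[0,0,-0.025,0,0,0,1],[0,0,-0.009,0,0,0,1],[0,0,0,0,0,0,0.5],[0,0,0,0,0,0,0.3]]]}}

```text
t: 2.7
position: [391.3, 204.8, 47.0]
tool_rot: [[0.137, -0.99, 0.011], [-0.991, -0.137, 0.008], [-0.006, -0.012, -1.0]]
ft_force: [0.4, -0.9, 0.1]
finger_gap: 77.4
```

Call:
{"fn": "carry_out", "kwargs": {"rows": [[[0,0,0,0,0,0,0.25],[0,0,0,0,0,0,0],[0,0,0,0,0,0,0],[0,0,0,0,0,0,0],[0,0,0,0,0,0,0]]], "squeeze": 30}}

```text
t: 3.32
position: [392.7, 205.1, 48.9]
tool_rot: [[0.137, -0.99, 0.014], [-0.99, -0.137, 0.009], [-0.007, -0.015, -1.0]]
ft_force: [0.6, -0.5, -0.1]
finger_gap: 27.3
```

Run:
```python
from h import *
s=status.read_state(); print(s['joint_positions'],s['finger_gap'],s['ft_force'])
```

```text
[ 12.67093286   0.18754927 125.60536667   0.38951418  53.30782446
  94.54350459] 27.32831687387094 [ 0.59441478 -0.54466527 -0.13307273]
```

Call:
{"fn": "carry_out", "kwargs": {"rows": [[[-0.004,-0.001,0.002,-0.009,0.014,0,0.5],[-0.004,0,0,0,0,0,0.5],[0,0,0,0,0,0,0.5],[0,0,0,0,0,0,0.4],[0,0,0,0,0,0,0.4]]]}}

```text
t: 3.95
position: [383.8, 204.0, 50.9]
tool_rot: [[0.137, -0.991, -0.001], [-0.991, -0.137, -0.001], [0.001, 0.001, -1.0]]
ft_force: [-0.2, 0.6, 0.5]
finger_gap: 37.6
```

Run:
```python
from h import *
s=status.read_state(); print(s['joint_positions'],s['qvel'],s['effort'],s['finger_gap'],s['ft_force'])
snap('side','s1');snap('scene','sc1')
a=cv2.imread('pics/side0.png');b=cv2.imread('pics/side0.png');
cv2.imwrite('pics/c2.png',np.hstack([cv2.imread('pics/s1.png')[:,:400],cv2.imread('pics/sc1.png')[:,:400]]))
```

```text
[ 1.30059387e+01 -5.80248280e-01  1.26093457e+02 -4.68758739e-02
  5.45701259e+01  9.51312058e+01] [ 0.02937086 -0.05492939 -0.09886672 -0.01878934  0.06324187  0.02348887] [ 1.78181817e-02 -2.45261997e+01 -2.49035686e+01  6.74415176e-03
 -6.96449191e-02  8.48364016e-05] 37.61563157057894 [-0.18207508  0.59327492  0.5283669 ]
```

View pics/c2.png

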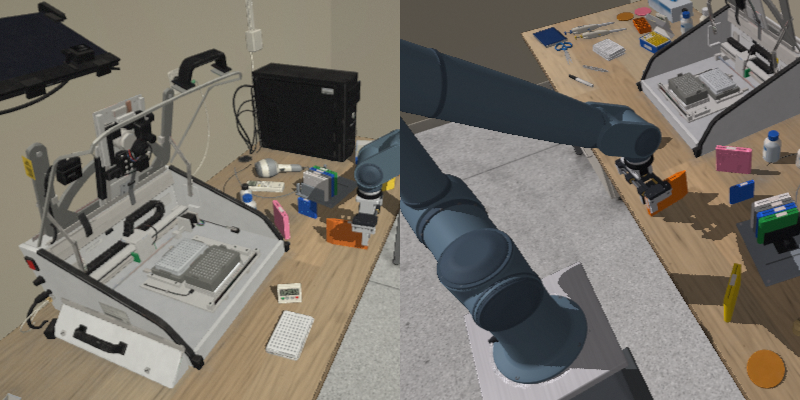

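The pictures show the jaws straddling the orange tail, with orange upright and nothing touching. The pose is good, so I'll close.

Call:
{"fn": "carry_out", "kwargs": {"rows": [[[0.001,0,-0.006,0,0,0,0.3],[0,0,0,0,0,0,0],[0,0,0,0,0,0,0],[0,0,0,0,0,0,0],[0,0,0,0,0,0,0]]], "squeeze": 30}}

```text
t: 4.68
position: [385.0, 204.0, 44.5]
tool_rot: [[0.137, -0.991, -0.001], [-0.991, -0.137, -0.001], [0.001, 0.002, -1.0]]
ft_force: [0.1, -0.7, 0.5]
finger_gap: 17.9
```

Call:
{"fn": "carry_out", "kwargs": {"rows": [[[0,0,0,0,0,0,0],[0,0,0,0,0,0,0],[0,0,0,0,0,0,0],[0,0,0.002,0,0,0,0],[0,0,0.002,0,0,0,0]]], "squeeze": 40}}

```text
t: 5.3
position: [384.6, 203.9, 48.4]
tool_rot: [[0.137, -0.991, -0.002], [-0.991, -0.137, -0.001], [0.001, 0.002, -1.0]]
ft_force: [0.0, 0.1, -0.1]
finger_gap: 17.8
```

Call:
{"fn": "carry_out", "kwargs": {"rows": [[[0,0,0.02,0,0,0,0],[0,0,0.02,0,0,0,0],[0.007,-0.027,0,0,0,-0.044,0],[0.007,-0.027,0,0,0,-0.044,0],[0.007,-0.027,0,0,0,-0.044,0]]]}}

```text
t: 5.92
position: [405.3, 122.0, 90.3]
tool_rot: [[0.006, -1.0, -0.002], [-1.0, -0.006, -0.001], [0.001, 0.002, -1.0]]
ft_force: [0.4, -0.2, -0.8]
finger_gap: 18.0
```

Call:
{"fn": "carry_out", "kwargs": {"rows": [[[0.007,-0.027,0,0,0,-0.044,0],[0.007,-0.027,0,0,0,-0.044,0],[0.007,-0.027,0,0,0,-0.044,0],[0.007,-0.027,0,0,0,-0.044,0],[0,0,0,0,0,0,0]]]}}

```text
t: 6.55
position: [434.1, 9.3, 91.1]
tool_rot: [[-0.177, -0.984, -0.001], [-0.984, 0.177, -0.0], [0.001, 0.001, -1.0]]
ft_force: [-0.5, 0.7, -0.6]
finger_gap: 18.0
```

Run:
```python
from h import *
s,im=snap('wrist','w2'); print(s['t'],s['position'],np.round(s['tool_rot'],3).tolist())
c=im[0:300,200:460,::-1]; cv2.imwrite('pics/c3.png',cv2.resize(c,None,fx=2,fy=2,interpolation=cv2.INTER_CUBIC))
```

```text
6.55 [434.13768725   9.28208276  91.05573456] [[-0.177, -0.984, -0.001], [-0.984, 0.177, -0.0], [0.001, 0.001, -1.0]]
```

View pics/c3.png

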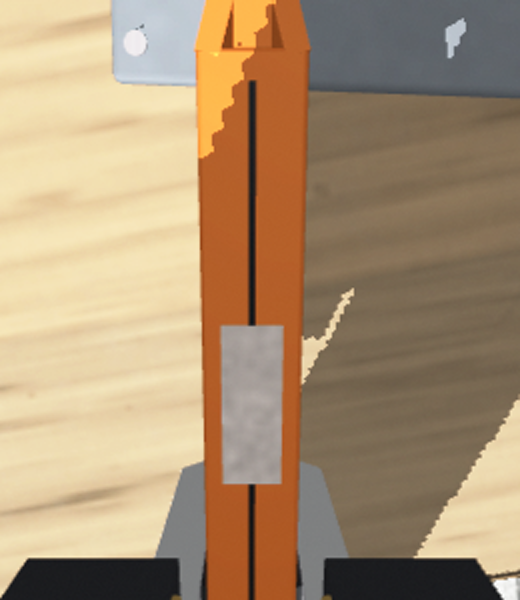

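The case is held straight, with its centre line on the jaw axis at column 326. Moving in front of the V and down.

Call:
{"fn": "carry_out", "kwargs": {"rows": [[[0.005,-0.012,0,0,0,-0.017,0],[0.005,-0.01,-0.008,0,0,-0.016,0],[0,0,-0.012,0,0,0,0],[0,0,-0.008,0,0,0,0],[0,0,0,0,0,0,0]]]}}

```text
t: 7.22
position: [442.9, -11.1, 59.8]
tool_rot: [[-0.207, -0.978, -0.004], [-0.978, 0.207, 0.001], [-0.0, 0.005, -1.0]]
ft_force: [-0.1, 0.0, -1.7]
finger_gap: 17.7
```

```bash
cat >> h.py <<'E'
O=np.array([638.2,-87.5]);A=np.radians(-12.1);EX=np.array([np.cos(A),np.sin(A)]);EY=np.array([-EX[1],EX[0]])
def loc(s):
    p=np.array(s['position']);R=np.array(s['tool_rot']);d=p[:2]-O;f=np.array(s['ft_force'])
    print('t',round(s['t'],2),'grip local x %.1f y %.1f z %.1f'%(d@EX,d@EY,p[2]),'yaw %.2f'%np.degrees(np.arctan2(-R[1,1],-R[0,1])),'tip x %.1f'%(d@EX+129),'F fwd %.1f left %.1f up %.1f'%(f[:2]@EX,f[:2]@EY,f[2]),'gap %.1f'%s['finger_gap'],'tilt',np.round(R[:2,2],3))
def W(x,y): return O+x*EX+y*EY
E
python3 - <<'E'
from h import *
s,im=snap('scene','sc2'); loc(s)
c=im[170:290,310:450,::-1]; a=cv2.resize(c,None,fx=4,fy=4,interpolation=cv2.INTER_CUBIC)
s,im=snap('side','sd2'); c=im[140:240,270:400,::-1]; b=cv2.resize(c,None,fx=1.85,fy=1.85,interpolation=cv2.INTER_CUBIC)
o=np.zeros((480,800,3),np.uint8);o[:,:560]=a;o[:b.shape[0],560:560+b.shape[1]]=b[:,:240]; cv2.imwrite('pics/c4.png',o)
E
```

```text
t 7.22 grip local x -207.0 y 33.8 z 59.8 yaw -11.95 tip x -78.0 F fwd -0.1 left -0.0 up -1.7 gap 17.7 tilt [-0.004  0.001]
```

View pics/c4.png

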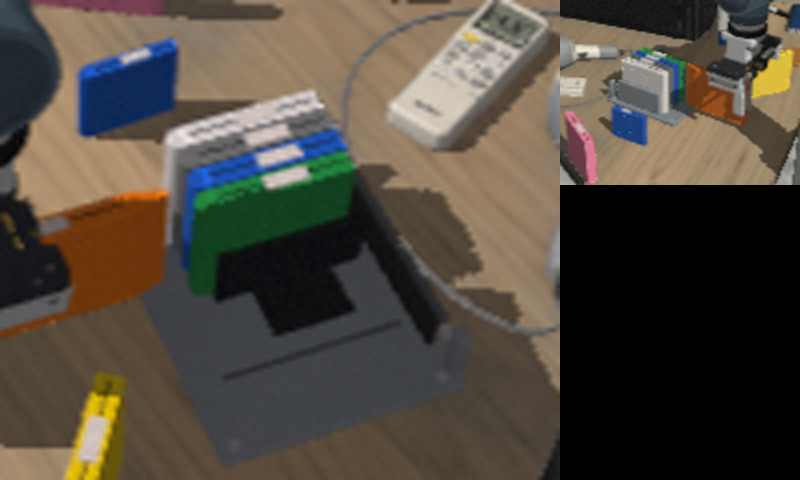

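The scene crop shows the tip top at about (168,195), the blue spine top at about (187,177) and the green spine top at about (194,202). I'll check these against the model.

Run:
```python
from h import *
s=status.read_state(); f=lambda L:[(310+u/4,170+v/4) for u,v in L]
def lo(p): d=p[:,:2]-O; return np.round(np.c_[d@EX,d@EY],1)
print('tip',lo(ray('scene',f([(168,195)]),110)),'blue,green',lo(ray('scene',f([(187,177),(194,202)]),103)))
P=[*W(-78,33.8),110],[*W(-55,43),103],[*W(-55,24),103],[*W(-48,33.5),103]
print((proj('scene',P)-[310,170])*4)
```

```text
tip [[-76.8  30.3]] blue,green [[-57.1  44.9]
 [-60.8  24.3]]
[[164.  191.6]
 [191.2 178.4]
 [202.4 200. ]
 [206.8 186. ]]
```

Call:
{"fn": "carry_out", "kwargs": {"rows": [[[0.005,-0.001,-0.002,0,0,0,0],[0.005,-0.001,-0.002,0,0,0,0],[0.005,-0.001,-0.001,0,0,0,0],[0.005,-0.001,0,0,0,0,0],[0,0,0,0,0,0,0]]]}}

```text
t: 7.95
position: [466.0, -15.7, 56.2]
tool_rot: [[-0.207, -0.978, -0.001], [-0.978, 0.207, -0.0], [0.0, 0.001, -1.0]]
ft_force: [0.5, -0.4, -1.2]
finger_gap: 18.0
```

```bash
python3 -c "
from h import *
loc(status.read_state())"
```

```text
t 7.95 grip local x -183.4 y 34.1 z 56.2 yaw -11.93 tip x -54.4 F fwd 0.6 left -0.2 up -1.2 gap 18.0 tilt [-0.001 -0.   ]
```

Call:
{"fn": "carry_out", "kwargs": {"rows": [[[0.001,0,-0.001,0,0,0,0],[0.001,0,-0.001,0,0,0,0],[0.002,-0.0005,0,0,0,0,0],[0.002,-0.0005,0,0,0,0,0],[0,0,0,0,0,0,0]]]}}

```text
t: 8.57
position: [471.7, -16.7, 53.8]
tool_rot: [[-0.207, -0.978, -0.002], [-0.978, 0.207, 0.0], [0.0, 0.002, -1.0]]
ft_force: [-0.4, 0.1, -1.0]
finger_gap: 17.9
```

```bash
python3 -c "
from h import *
loc(status.read_state())"
```

```text
t 8.57 grip local x -177.6 y 34.4 z 53.8 yaw -11.94 tip x -48.6 F fwd -0.4 left 0.0 up -1.0 gap 17.9 tilt [-0.002  0.   ]
```

Call:
{"fn": "carry_out", "kwargs": {"rows": [[[0.001,0,0,0,0,0,0],[0.001,-0.0005,0,0,0,0,0],[0.001,0,0,0,0,0,0],[0.001,-0.0005,0,0,0,0,0],[0,0,0,0,0,0,0]]]}}

```text
t: 9.2
position: [475.5, -17.6, 53.6]
tool_rot: [[-0.207, -0.978, -0.003], [-0.978, 0.207, 0.0], [0.0, 0.003, -1.0]]
ft_force: [-0.1, 0.2, -1.3]
finger_gap: 17.9
```

```bash
python3 -c "
from h import *
loc(status.read_state())"
```

```text
t 9.2 grip local x -173.7 y 34.2 z 53.6 yaw -11.94 tip x -44.7 F fwd -0.1 left 0.1 up -1.3 gap 17.9 tilt [-0.003  0.   ]
```

Call:
{"fn": "carry_out", "kwargs": {"rows": [[[0.001,-0.0005,0,0,0,0,0],[0.001,-0.0005,0,0,0,0,0],[0.001,0,0,0,0,0,0],[0.001,-0.0005,0,0,0,0,0],[0,0,0,0,0,0,0]]]}}

```text
t: 9.82
position: [479.2, -19.0, 53.3]
tool_rot: [[-0.207, -0.978, -0.005], [-0.978, 0.207, 0.001], [0.0, 0.005, -1.0]]
ft_force: [-1.7, -0.4, -0.9]
finger_gap: 17.6
```

```bash
python3 -c "
from h import *
loc(status.read_state())"
```

```text
t 9.82 grip local x -169.9 y 33.7 z 53.3 yaw -11.94 tip x -40.9 F fwd -1.5 left -0.7 up -0.9 gap 17.6 tilt [-0.005  0.001]
```

Call:
{"fn": "carry_out", "kwargs": {"rows": [[[0.001,-0.0005,0,0,-0.003,0,0],[0.001,-0.0005,0,0,0,0,0],[0.001,-0.0005,0,0,0,0,0],[0.001,-0.0005,0,0,0,0,0],[0,0,0,0,0,0,0]]]}}

```text
t: 10.45
position: [483.3, -21.2, 53.2]
tool_rot: [[-0.207, -0.978, -0.002], [-0.978, 0.207, 0.001], [-0.0, 0.002, -1.0]]
ft_force: [-1.0, -0.2, -1.5]
finger_gap: 17.5
```

```bash
python3 -c "
from h import *
loc(status.read_state())"
```

```text
t 10.45 grip local x -165.3 y 32.4 z 53.2 yaw -11.94 tip x -36.3 F fwd -0.9 left -0.4 up -1.5 gap 17.5 tilt [-0.002  0.001]
```

Call:
{"fn": "carry_out", "kwargs": {"rows": [[[0.002,-0.001,0,0,0,0,0],[0.002,-0.001,0,0,0,0,0],[0.002,-0.001,0,0,0,0,0],[0.001,-0.0005,0,0,0,0,0],[0,0,0,0,0,0,0]]]}}

```text
t: 11.08
position: [490.6, -25.0, 53.0]
tool_rot: [[-0.207, -0.978, -0.003], [-0.978, 0.207, 0.001], [-0.0, 0.003, -1.0]]
ft_force: [-2.2, 0.2, -0.2]
finger_gap: 17.7
```

```bash
python3 -c "
from h import *
loc(status.read_state())"
```

```text
t 11.07 grip local x -157.5 y 30.2 z 53.0 yaw -11.95 tip x -28.5 F fwd -2.2 left -0.3 up -0.2 gap 17.7 tilt [-0.003  0.001]
```

Call:
{"fn": "carry_out", "kwargs": {"rows": [[[0.002,-0.001,0.0005,0,0,0,0],[0.002,-0.001,0,0,0,0,0],[0.002,-0.001,0,0,0,0,0],[0.001,-0.0005,0,0,0,0,0],[0,0,0,0,0,0,0]]]}}

```text
t: 11.7
position: [497.5, -28.7, 53.2]
tool_rot: [[-0.207, -0.978, -0.004], [-0.978, 0.207, 0.001], [-0.0, 0.004, -1.0]]
ft_force: [-2.5, -0.4, -0.0]
finger_gap: 17.5
```

Run:
```python
from h import *
s,im=snap('scene','sc3'); loc(s)
a=cv2.resize(im[180:280,330:450,::-1],None,fx=4,fy=4,interpolation=cv2.INTER_CUBIC)
s,im=snap('wrist','w3'); b=cv2.resize(im[0:200,260:420,::-1],None,fx=2,fy=2,interpolation=cv2.INTER_CUBIC)
cv2.imwrite('pics/c5.png',np.hstack([a,b]))
```

```text
t 11.7 grip local x -149.9 y 28.0 z 53.2 yaw -11.95 tip x -20.9 F fwd -2.4 left -0.9 up -0.0 gap 17.5 tilt [-0.004  0.001]
```

View pics/c5.png

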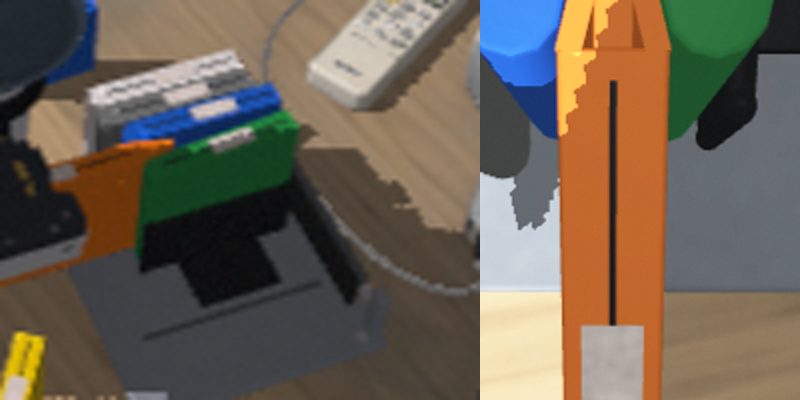

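Orange is wedged between blue and green, and both are upright. Continuing straight.

Call:
{"fn": "carry_out", "kwargs": {"rows": [[[0.002,-0.0007,0.0005,0,-0.003,0,0],[0.002,-0.0006,0,0,0,0,0],[0.002,-0.0005,0,0,0,0,0],[0.002,-0.0005,0,0,0,0,0],[0,0,0,0,0,0,0]]]}}

```text
t: 12.42
position: [505.0, -31.9, 53.3]
tool_rot: [[-0.208, -0.978, -0.003], [-0.978, 0.208, -0.0], [0.001, 0.003, -1.0]]
ft_force: [-1.4, -1.6, -1.1]
finger_gap: 17.7
```

```bash
python3 -c "
from h import *
loc(status.read_state())"
```

```text
t 12.43 grip local x -141.9 y 26.5 z 53.3 yaw -12.02 tip x -12.9 F fwd -1.0 left -1.8 up -1.1 gap 17.7 tilt [-0.003 -0.   ]
```

Call:
{"fn": "carry_out", "kwargs": {"rows": [[[0.003,-0.001,0,0,0,0,0],[0.003,-0.0008,0,0,0,0,0],[0.003,-0.0007,0,0,0,0,0],[0.003,-0.0006,0,0,0,0,0],[0,0,0,0,0,0,0]]]}}

```text
t: 13.05
position: [519.3, -35.2, 54.0]
tool_rot: [[-0.208, -0.978, 0.0], [-0.978, 0.208, -0.0], [0.0, -0.0, -1.0]]
ft_force: [-1.4, -1.5, -0.9]
finger_gap: 17.9
```

```bash
python3 -c "
from h import *
loc(status.read_state())"
```

```text
t 13.05 grip local x -127.2 y 26.2 z 54.0 yaw -12.00 tip x 1.8 F fwd -1.1 left -1.7 up -0.9 gap 17.9 tilt [ 0. -0.]
```

Call:
{"fn": "carry_out", "kwargs": {"rows": [[[0.003,-0.0009,-0.0003,0,0,0,0],[0.003,-0.0007,0,0,0,0,0],[0.003,-0.0006,0,0,0,0,0],[0.003,-0.0006,0,0,0,0,0],[0,0,0,0,0,0,0]]]}}

```text
t: 13.68
position: [532.3, -38.0, 53.7]
tool_rot: [[-0.208, -0.978, 0.001], [-0.978, 0.208, -0.0], [-0.0, -0.001, -1.0]]
ft_force: [-0.7, -0.5, -1.3]
finger_gap: 17.8
```

```bash
python3 -c "
from h import *
loc(status.read_state())"
```

```text
t 13.68 grip local x -114.0 y 26.2 z 53.7 yaw -11.98 tip x 15.0 F fwd -0.6 left -0.7 up -1.3 gap 17.8 tilt [ 0.001 -0.   ]
```

Call:
{"fn": "carry_out", "kwargs": {"rows": [[[0.003,-0.0007,0,0,0,0,0],[0.003,-0.0007,0,0,0,0,0],[0.003,-0.0006,0,0,0,0,0],[0.003,-0.0006,0,0,0,0,0],[0,0,0,0,0,0,0]]]}}

```text
t: 14.3
position: [545.5, -40.9, 53.9]
tool_rot: [[-0.208, -0.978, 0.001], [-0.978, 0.208, -0.0], [-0.0, -0.002, -1.0]]
ft_force: [-0.6, -0.6, -0.9]
finger_gap: 17.6
```

Call:
{"fn": "carry_out", "kwargs": {"rows": [[[0.003,-0.0007,0,0,0,0,0],[0.003,-0.0007,0,0,0,0,0],[0.003,-0.0006,0,0,0,0,0],[0.003,-0.0006,0,0,0,0,0],[0,0,0,0,0,0,0]]]}}

```text
t: 14.92
position: [559.0, -43.8, 54.2]
tool_rot: [[-0.208, -0.978, 0.003], [-0.978, 0.208, -0.001], [-0.0, -0.003, -1.0]]
ft_force: [-0.4, -0.9, -1.8]
finger_gap: 18.0
```

Run:
```python
from h import *
s,im=snap('wrist','w4'); loc(s)
b=cv2.resize(im[0:300,230:450,::-1],None,fx=2,fy=2,interpolation=cv2.INTER_CUBIC)
cv2.imwrite('pics/c6.png',b)
```

```text
t 14.93 grip local x -86.6 y 26.1 z 54.2 yaw -11.98 tip x 42.4 F fwd -0.2 left -1.0 up -1.8 gap 18.0 tilt [ 0.003 -0.001]
```

View pics/c6.png

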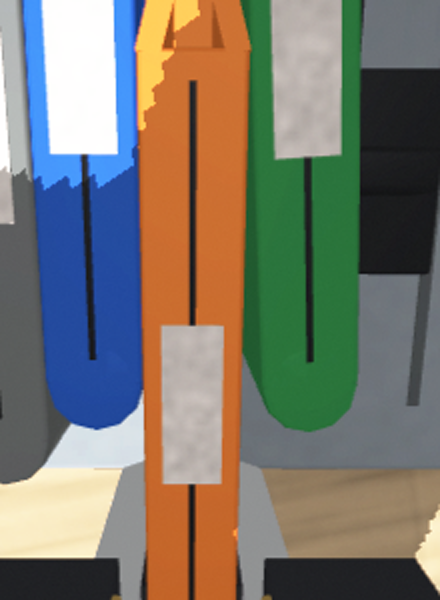

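Orange sits parallel between blue and green, and its tail sticks out about 43 mm in front of their spines. The fingers would reach the spines before home. I'll go about 12 mm further in the grip, then let go and push the tail with shut fingers.

Call:
{"fn": "carry_out", "kwargs": {"rows": [[[0.003,-0.0007,-0.0007,0,0,0,0],[0.003,-0.0007,-0.0006,0,0,0,0],[0.003,-0.0006,0,0,0,0,0],[0.002,-0.0006,0,0,0,0,0],[0,0,0,0,0,0,0]]]}}

```text
t: 15.6
position: [570.9, -46.4, 52.9]
tool_rot: [[-0.207, -0.978, 0.004], [-0.978, 0.207, -0.0], [-0.0, -0.004, -1.0]]
ft_force: [-0.3, -0.3, -0.8]
finger_gap: 17.8
```

```bash
python3 -c "
from h import *
loc(status.read_state())"
```

```text
t 15.6 grip local x -74.4 y 26.0 z 52.9 yaw -11.97 tip x 54.6 F fwd -0.2 left -0.3 up -0.8 gap 17.8 tilt [ 0.004 -0.   ]
```

Call:
{"fn": "carry_out", "kwargs": {"rows": [[[0,0,-0.0004,0,0,0,0],[0,0,0,0,0,0,0.15],[0,0,0,0,0,0,0.3],[0,0,0,0,0,0,0.35],[0,0,0,0,0,0,0.35]]]}}

```text
t: 16.23
position: [571.5, -46.4, 53.1]
tool_rot: [[-0.207, -0.978, 0.005], [-0.978, 0.207, -0.001], [-0.0, -0.006, -1.0]]
ft_force: [-0.3, 0.5, -0.6]
finger_gap: 33.0
```

Call:
{"fn": "carry_out", "kwargs": {"rows": [[[-0.01,0.002,0,0,0,0,0.35],[-0.01,0.002,0,0,0,0,0.35],[-0.01,0.0025,0,0,0,0,0.35],[-0.008,0.0015,0,0,0,0,0.35],[0,0,0,0,0,0,0.2]]]}}

```text
t: 16.85
position: [530.0, -37.5, 52.9]
tool_rot: [[-0.207, -0.978, 0.005], [-0.978, 0.207, -0.0], [-0.001, -0.005, -1.0]]
ft_force: [0.1, -1.1, -0.8]
finger_gap: 26.1
```

Call:
{"fn": "carry_out", "kwargs": {"rows": [[[0,0,-0.005,0,-0.004,0,0],[0,0,-0.004,0,0,0,0],[0,0,0,0,0,0,0],[0,0,0,0,0,0,0],[0,0,0,0,0,0,0]]]}}

```text
t: 17.48
position: [530.7, -37.7, 43.3]
tool_rot: [[-0.207, -0.978, 0.01], [-0.978, 0.207, -0.001], [-0.001, -0.01, -1.0]]
ft_force: [0.8, -0.2, -0.2]
finger_gap: 0.2
```

Run:
```python
from h import *
s,im=snap('wrist','w5'); loc(s)
b=cv2.resize(im[0:360,200:450,::-1],None,fx=1.6,fy=1.6,interpolation=cv2.INTER_CUBIC)
cv2.imwrite('pics/c7.png',b)
```

```text
t 17.48 grip local x -115.5 y 26.1 z 43.3 yaw -11.95 tip x 13.5 F fwd 0.8 left -0.1 up -0.2 gap 0.2 tilt [ 0.01  -0.001]
```

View pics/c7.png

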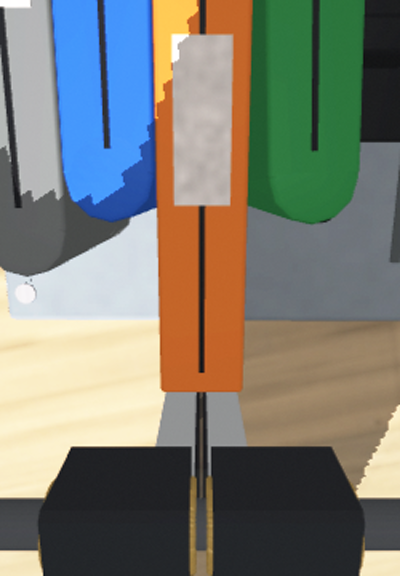

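Run:
```python
from h import *
s=status.read_state()
p=ray('wrist',[(325,243.8),(270,138),(396,139)],103,s); d=p[:,:2]-O; print(np.round(np.c_[d@EX,d@EY],1))
```

```text
[[-82.1  26.3]
 [-45.6  44. ]
 [-45.8   3.5]]
```

Call:
{"fn": "carry_out", "kwargs": {"rows": [[[0,0,0.004,0,0.006,0,0],[0.005,-0.001,0.004,0,0,0,0],[0.005,-0.001,0,0,0,0,0],[0.003,-0.0007,0,0,0,0,0],[0,0,0,0,0,0,0]]]}}

```text
t: 18.15
position: [545.4, -40.9, 52.6]
tool_rot: [[-0.207, -0.978, 0.005], [-0.978, 0.207, -0.001], [0.0, -0.005, -1.0]]
ft_force: [-0.6, -0.2, 0.1]
finger_gap: 0.3
```

```bash
python3 -c "
from h import *
loc(status.read_state())"
```

```text
t 18.15 grip local x -100.5 y 26.1 z 52.6 yaw -11.95 tip x 28.5 F fwd -0.6 left -0.3 up 0.1 gap 0.3 tilt [ 0.005 -0.001]
```

Call:
{"fn": "carry_out", "kwargs": {"rows": [[[0.0015,-0.0003,0,0,0,0,0],[0.0015,-0.0003,0,0,0,0,0],[0.0015,-0.0003,0,0,0,0,0],[0.001,-0.0002,0,0,0,0,0],[0,0,0,0,0,0,0]]]}}

```text
t: 18.77
position: [550.8, -41.9, 52.2]
tool_rot: [[-0.207, -0.978, 0.004], [-0.978, 0.207, -0.001], [-0.0, -0.004, -1.0]]
ft_force: [-0.6, -0.4, 0.0]
finger_gap: 0.6
```

Call:
{"fn": "carry_out", "kwargs": {"rows": [[[0.001,-0.0002,0,0,0,0,0],[0.001,-0.0002,0,0,0,0,0],[0.0005,-0.0001,0,0,0,0,0],[0.0005,-0.0001,0,0,0,0,0],[0,0,0,0,0,0,0]]]}}

```text
t: 19.4
position: [554.0, -42.5, 52.1]
tool_rot: [[-0.207, -0.978, 0.004], [-0.978, 0.207, -0.001], [-0.0, -0.004, -1.0]]
ft_force: [-0.3, 0.7, 0.5]
finger_gap: 0.3
```

```bash
python3 -c "
from h import *
loc(status.read_state())"
```

```text
t 19.4 grip local x -91.8 y 26.3 z 52.1 yaw -11.95 tip x 37.2 F fwd -0.5 left 0.7 up 0.5 gap 0.3 tilt [ 0.004 -0.001]
```

Call:
{"fn": "carry_out", "kwargs": {"rows": [[[0.001,-0.0002,0,0,0,0,0],[0.001,-0.0002,0,0,0,0,0],[0.0005,-0.0001,0,0,0,0,0],[0,0,0,0,0,0,0],[0,0,0,0,0,0,0]]]}}

```text
t: 20.02
position: [556.2, -42.9, 52.0]
tool_rot: [[-0.207, -0.978, 0.003], [-0.978, 0.207, -0.0], [-0.0, -0.003, -1.0]]
ft_force: [-0.8, 0.0, 1.1]
finger_gap: 0.4
```

Call:
{"fn": "carry_out", "kwargs": {"rows": [[[0.001,-0.0002,0,0,0,0,0],[0.001,-0.0002,0,0,0,0,0],[0,0,0,0,0,0,0],[0,0,0,0,0,0,0],[0,0,0,0,0,0,0]]]}}

```text
t: 20.65
position: [558.3, -43.3, 51.9]
tool_rot: [[-0.207, -0.978, 0.003], [-0.978, 0.207, -0.0], [-0.0, -0.003, -1.0]]
ft_force: [-0.2, 0.4, 0.7]
finger_gap: 0.1
```

Call:
{"fn": "carry_out", "kwargs": {"rows": [[[0.001,-0.0002,0,0,0,0,0],[0.001,-0.0002,0,0,0,0,0],[0,0,0,0,0,0,0],[0,0,0,0,0,0,0],[0,0,0,0,0,0,0]]]}}

```text
t: 21.28
position: [560.5, -43.8, 51.9]
tool_rot: [[-0.207, -0.978, 0.003], [-0.978, 0.207, -0.0], [-0.0, -0.003, -1.0]]
ft_force: [-1.2, 0.2, -0.1]
finger_gap: 0.4
```

Call:
{"fn": "carry_out", "kwargs": {"rows": [[[0.001,-0.0002,0,0,0,0,0],[0.0005,-0.0001,0,0,0,0,0],[0,0,0,0,0,0,0],[0,0,0,0,0,0,0],[0,0,0,0,0,0,0]]]}}

```text
t: 21.9
position: [561.0, -43.8, 51.7]
tool_rot: [[-0.207, -0.978, -0.0], [-0.978, 0.207, 0.0], [-0.0, 0.0, -1.0]]
ft_force: [-1.2, -0.3, 2.0]
finger_gap: 0.7
```

Call:
{"fn": "carry_out", "kwargs": {"rows": [[[0.001,-0.0002,0,0,0,0,0],[0.0005,-0.0001,0,0,0,0,0],[0,0,0,0,0,0,0],[0,0,0,0,0,0,0],[0,0,0,0,0,0,0]]]}}

```text
t: 22.52
position: [561.4, -43.8, 51.4]
tool_rot: [[-0.207, -0.978, -0.003], [-0.978, 0.207, 0.001], [-0.0, 0.004, -1.0]]
ft_force: [-3.9, 0.7, 3.0]
finger_gap: 0.3
```

```bash
python3 -c "
from h import *
s=status.read_state();loc(s);print(s['ft_torque'])"
```

```text
t 22.52 grip local x -84.3 y 26.6 z 51.4 yaw -11.93 tip x 44.7 F fwd -4.0 left -0.2 up 3.0 gap 0.3 tilt [-0.003  0.001]
[ 0.12971107  0.54717078 -0.04555916]
```

Call:
{"fn": "carry_out", "kwargs": {"rows": [[[0.001,-0.0002,0.0004,0,-0.003,0,0],[0.0005,-0.0001,0.0002,0,0,0,0],[0,0,0,0,0,0,0],[0,0,0,0,0,0,0],[0,0,0,0,0,0,0]]]}}

```text
t: 23.15
position: [561.5, -43.7, 51.4]
tool_rot: [[-0.207, -0.978, -0.004], [-0.978, 0.207, 0.002], [-0.001, 0.004, -1.0]]
ft_force: [-4.5, 1.1, 0.9]
finger_gap: 0.8
```

```bash
python3 -c "
from h import *
s=status.read_state();loc(s);print(s['ft_torque'])"
```

```text
t 23.15 grip local x -84.2 y 26.7 z 51.4 yaw -11.92 tip x 44.8 F fwd -4.6 left 0.1 up 0.9 gap 0.8 tilt [-0.004  0.002]
[0.14974318 0.58126317 0.00232823]
```

Call:
{"fn": "carry_out", "kwargs": {"rows": [[[0.001,-0.0002,0.0001,0,-0.001,0,0],[0.001,-0.0002,0.0001,0,0,0,0],[0.001,-0.0002,0.0001,0,0,0,0],[0.0005,-0.0001,0,0,0,0,0],[0.0005,-0.0001,0,0,0,0,0]]]}}

```text
t: 23.78
position: [561.3, -43.6, 51.1]
tool_rot: [[-0.206, -0.978, -0.015], [-0.979, 0.206, 0.004], [-0.001, 0.015, -1.0]]
ft_force: [-6.7, 1.9, 4.6]
finger_gap: 0.8
```

```bash
python3 -c "
from h import *
s=status.read_state();loc(s);print(s['ft_torque'])"
```

```text
t 23.77 grip local x -84.4 y 26.8 z 51.1 yaw -11.89 tip x 44.6 F fwd -7.0 left 0.5 up 4.6 gap 0.8 tilt [-0.015  0.004]
[ 0.15213866  0.89016011 -0.06827868]
```

```bash
cat >> h.py <<'E'
def tail(f):
    s,im=snap('wrist',f); a=im.astype(int); m=(a[:,:,0]>120)&(a[:,:,0]>1.7*a[:,:,1])&(a[:,:,1]>1.5*a[:,:,2])
    r=[]
    for c in (312,317,333,338):
        k=np.flatnonzero(m[:300,c]); r.append((c,k.max()+.5))
    p=ray('wrist',r,103,s); d=p[:,:2]-O; print([x[1] for x in r],'tail local',np.round(np.c_[d@EX,d@EY],1).tolist())
    for n,cond in (('blue',(a[:,:,2]>1.6*a[:,:,0])&(a[:,:,2]>90)),('green',(a[:,:,1]>1.6*a[:,:,0])&(a[:,:,1]>60))):
        v,u=np.nonzero(cond[:300]);
        if len(v): i=v.argmax(); q=ray('wrist',[(u[v==v[i]].mean(),v[i])],103,s)[0,:2]-O; print(n,'spine',np.round([q@EX,q@EY],1))
E
python3 - <<'E'
from h import *
tail('w6'); loc(status.read_state())
E
```

```text
[np.float64(278.5), np.float64(278.5), np.float64(278.5), np.float64(278.5)] tail local [[-67.5, 32.1], [-67.5, 30.1], [-67.5, 23.9], [-67.5, 21.8]]
blue spine [-60.8 146.3]
green spine [-60.4 146.5]
t 23.82 grip local x -84.4 y 26.8 z 51.1 yaw -11.89 tip x 44.6 F fwd -7.2 left 0.1 up 3.8 gap 0.6 tilt [-0.015  0.004]
```

```bash
python3 -c "
from h import *
im=cv2.imread('pics/w6.png'); a=cv2.resize(im[0:340,200:450],None,fx=1.7,fy=1.7)
s,i2=snap('scene','sc6'); b=cv2.resize(i2[180:280,330:450,::-1],None,fx=3,fy=3)
o=np.zeros((578,785,3),np.uint8);o[:,:425]=a;o[:300,425:]=b;cv2.imwrite('pics/c8.png',o)"
```

```text
(no output)
```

View pics/c8.png

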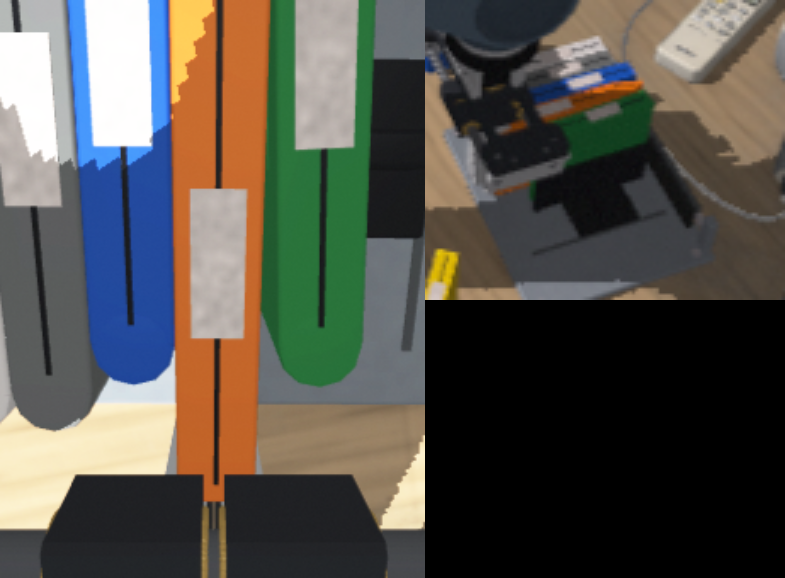

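```bash
python3 -c "
from h import *
s=status.read_state()
p=ray('wrist',[(200+215/1.7,500/1.7),(200+218/1.7,338/1.7),(200+134/1.7,384/1.7),(200+320/1.7,386/1.7),(200+52/1.7,430/1.7)],103,s); d=p[:,:2]-O; print(np.round(np.c_[d@EX,d@EY],1))
s=dict(s); s['position']=[530.7,-37.7,43.3]; s['tool_rot']=[[-.207,-.978,.01],[-.978,.207,-.001],[-.001,-.01,-1]]
p=ray('wrist',[(325,390/1.6),(200+203/1.6,205/1.6),(200+108/1.6,221/1.6),(200+312/1.6,223/1.6),(200+27/1.6,275/1.6)],103,s); d=p[:,:2]-O; print(np.round(np.c_[d@EX,d@EY],1))
"
```

```text
[[-74.5  26.4]
 [-35.1  25.9]
 [-45.6  44.1]
 [-45.9   3.7]
 [-56.6  62.9]]
[[-82.2  26.2]
 [-42.6  25.7]
 [-45.8  44.8]
 [-46.    3.9]
 [-56.8  62.1]]
```

Tail moved from -82.2 to -74.5 mm, so the tip is at about 65.5 mm. Blue and green haven't moved since. The push force jumped from about 1 N to 7 N, so this is the bar. I'll press slightly more, to about 9 to 10 N.

Call:
{"fn": "carry_out", "kwargs": {"rows": [[[0.001,-0.0002,0.0002,0,-0.003,0,0],[0.001,-0.0002,0.0002,0,-0.003,0,0],[0.001,-0.0002,0.0002,0,-0.002,0,0],[0.001,-0.0002,0.0001,0,-0.002,0,0],[0.001,-0.0002,0.0001,0,-0.002,0,0]]]}}

```text
t: 24.5
position: [561.2, -43.5, 51.1]
tool_rot: [[-0.205, -0.979, -0.017], [-0.979, 0.205, 0.006], [-0.003, 0.018, -1.0]]
ft_force: [-8.4, 0.2, 5.1]
finger_gap: 0.2
```

```bash
python3 -c "
from h import *
s=status.read_state();loc(s);print(s['ft_torque'])"
```

```text
t 24.5 grip local x -84.5 y 26.9 z 51.1 yaw -11.83 tip x 44.5 F fwd -8.3 left -1.6 up 5.1 gap 0.2 tilt [-0.017  0.006]
[ 0.18312665  1.15833257 -0.06380222]
```

Call:
{"fn": "carry_out", "kwargs": {"rows": [[[0.001,-0.0003,0.001,0,-0.003,0,0],[0.001,-0.0003,0.001,0,-0.003,0,0],[0.001,-0.0003,0.0008,0,-0.003,0,0],[0.001,-0.0003,0.0005,0,-0.003,0,0],[0.001,-0.0003,0.0005,0,-0.003,0,0]]]}}

```text
t: 25.12
position: [562.1, -43.7, 52.7]
tool_rot: [[-0.205, -0.979, -0.012], [-0.979, 0.205, 0.009], [-0.007, 0.013, -1.0]]
ft_force: [-6.5, 0.3, 2.1]
finger_gap: 0.5
```

```bash
python3 -c "
from h import *
s=status.read_state();loc(s);print(s['ft_torque'])"
```

```text
t 25.12 grip local x -83.6 y 26.9 z 52.7 yaw -11.80 tip x 45.4 F fwd -6.4 left -1.0 up 2.1 gap 0.5 tilt [-0.012  0.009]
[ 0.13072782  0.93394782 -0.00777949]
```

Call:
{"fn": "carry_out", "kwargs": {"rows": [[[0.0012,-0.0003,0.0006,0,-0.003,0,0],[0.0012,-0.0003,0.0006,0,-0.003,0,0],[0.0012,-0.0003,0.0006,0,-0.003,0,0],[0.0012,-0.0003,0.0005,0,-0.003,0,0],[0.0012,-0.0003,0.0005,0,-0.003,0,0]]]}}

```text
t: 25.75
position: [562.1, -43.6, 52.4]
tool_rot: [[-0.204, -0.979, -0.012], [-0.979, 0.204, 0.013], [-0.01, 0.014, -1.0]]
ft_force: [-8.6, 1.5, 3.6]
finger_gap: 0.7
```

```bash
python3 -c "
from h import *
s=status.read_state();loc(s);print(s['ft_torque'])"
```

```text
t 25.75 grip local x -83.6 y 27.0 z 52.4 yaw -11.77 tip x 45.4 F fwd -8.7 left -0.4 up 3.6 gap 0.7 tilt [-0.012  0.013]
[ 0.21486999  0.97846561 -0.03371669]
```

Call:
{"fn": "carry_out", "kwargs": {"rows": [[[0.0015,-0.0003,0.0006,-0.004,-0.003,0,0],[0.0015,-0.0003,0.0006,-0.004,-0.003,0,0],[0.0015,-0.0003,0.0006,-0.003,-0.003,0,0],[0.0015,-0.0003,0.0006,0,-0.003,0,0],[0.0015,-0.0003,0.0006,0,-0.003,0,0]]]}}

```text
t: 26.38
position: [562.1, -43.7, 52.2]
tool_rot: [[-0.203, -0.979, -0.016], [-0.979, 0.203, 0.005], [-0.001, 0.017, -1.0]]
ft_force: [-8.3, 0.7, 4.0]
finger_gap: 0.0
```

```bash
python3 -c "
from h import *
s,im=snap('wrist','w7');loc(s);print(s['ft_torque'])
def lab(f):
    a=cv2.imread(f'pics/{f}.png').astype(int)[:,:,::-1]; c=a[:300,318:324]; sat=(c.max(2)-c.min(2)).mean(1); k=np.flatnonzero(sat<40); return k[k<260].max()+.5 if len(k) else None
s6=dict(s); s6['position']=[561.3,-43.6,51.1]; s6['tool_rot']=[[-.206,-.978,-.015],[-.979,.206,.004],[-.001,.015,-1]]
for n,st in(('w6',s6),('w7',s)):
    v=lab(n); p=ray('wrist',[(321,v)],103,st)[0,:2]-O; print(n,v,'label end',p@EX,p@EY)
"
```

```text
t 26.38 grip local x -83.6 y 26.8 z 52.2 yaw -11.74 tip x 45.4 F fwd -8.3 left -1.0 up 4.0 gap 0.0 tilt [-0.016  0.005]
[ 0.15574947  1.12259382 -0.12585131]
w6 198.5 label end -35.04983901448315 28.48576460372477
w7 197.5 label end -34.051093921434166 28.59760484295273
```

Call:
{"fn": "carry_out", "kwargs": {"rows": [[[0.0015,-0.0003,0.0012,0,-0.004,-0.003,0],[0.0015,-0.0003,0.0012,0,-0.004,0,0],[0.0015,-0.0003,0.0012,0,-0.004,0,0],[0.0015,-0.0003,0.001,0,-0.004,0,0],[0.0015,-0.0003,0.001,0,-0.004,0,0]]]}}

```text
t: 27.05
position: [562.3, -43.6, 53.4]
tool_rot: [[-0.206, -0.978, -0.014], [-0.979, 0.206, 0.009], [-0.006, 0.016, -1.0]]
ft_force: [-6.0, 0.9, -0.5]
finger_gap: 0.3
```

```bash
python3 -c "
from h import *
s=status.read_state();loc(s);print(s['ft_torque'])"
```

```text
t 27.05 grip local x -83.4 y 27.0 z 53.4 yaw -11.89 tip x 45.6 F fwd -6.1 left -0.4 up -0.5 gap 0.3 tilt [-0.014  0.009]
[ 0.09151586  1.05921435 -0.07304469]
```

Call:
{"fn": "carry_out", "kwargs": {"rows": [[[0.0022,-0.0005,0.0012,-0.004,-0.005,0,0],[0.0022,-0.0005,0.0012,-0.004,-0.005,0,0],[0.0022,-0.0005,0.0012,0,-0.005,0,0],[0.0022,-0.0005,0.0012,0,-0.005,0,0],[0.0022,-0.0005,0.0012,0,-0.005,0,0]]]}}

```text
t: 27.68
position: [562.7, -43.7, 53.3]
tool_rot: [[-0.206, -0.978, -0.016], [-0.979, 0.206, 0.006], [-0.003, 0.017, -1.0]]
ft_force: [-8.4, 1.2, 2.7]
finger_gap: 0.5
```

```bash
python3 -c "
from h import *
s=status.read_state();loc(s);print(s['ft_torque'])"
```

```text
t 27.68 grip local x -83.0 y 27.0 z 53.3 yaw -11.87 tip x 46.0 F fwd -8.4 left -0.5 up 2.7 gap 0.5 tilt [-0.016  0.006]
[ 0.19114713  1.36549846 -0.04435059]
```

The slope is now about 5.7 N/mm (0.4 mm for 2.3 N), which matches the bar. One slightly firmer push for margin.

Call:
{"fn": "carry_out", "kwargs": {"rows": [[[0.0028,-0.0006,0.0013,0,-0.006,0,0],[0.0028,-0.0006,0.0013,0,-0.006,0,0],[0.0028,-0.0006,0.0013,0,-0.006,0,0],[0.0028,-0.0006,0.0013,0,-0.006,0,0],[0.0028,-0.0006,0.0013,0,-0.006,0,0]]]}}

```text
t: 28.3
position: [563.2, -43.5, 53.6]
tool_rot: [[-0.204, -0.979, -0.021], [-0.979, 0.204, 0.014], [-0.009, 0.023, -1.0]]
ft_force: [-10.9, 1.9, 3.8]
finger_gap: 0.1
```

```bash
python3 -c "
from h import *
s=status.read_state();loc(s);print(s['ft_torque'])"
```

```text
t 28.3 grip local x -82.5 y 27.3 z 53.6 yaw -11.78 tip x 46.5 F fwd -11.1 left -0.4 up 3.8 gap 0.1 tilt [-0.021  0.014]
[ 0.21923117  1.59837392 -0.05599532]
```

The slope stayed at 5.4 N/mm and the bar now takes about 8 N, so orange is home. Backing off along the rack axis, then up.

Call:
{"fn": "carry_out", "kwargs": {"rows": [[[-0.002,0.0004,0,0,0,0,0],[-0.005,0.001,0,0,0,0,0],[-0.01,0.002,0,0,0,0,0],[-0.01,0.002,0,0,0,0,0],[-0.01,0.002,0,0,0,0,0]]]}}

```text
t: 28.92
position: [526.0, -36.2, 54.0]
tool_rot: [[-0.204, -0.979, -0.016], [-0.979, 0.204, 0.013], [-0.009, 0.018, -1.0]]
ft_force: [-0.2, 0.1, -0.9]
finger_gap: 0.6
```

Call:
{"fn": "carry_out", "kwargs": {"rows": [[[-0.01,0.002,0.02,0,0,0,0],[-0.01,0.002,0.03,0,0,0,0],[0,0,0.03,0,0,0,0],[0,0,0.02,0,0,0,0],[0,0,0,0,0,0,0]]]}}

```text
t: 29.55
position: [501.7, -31.1, 156.2]
tool_rot: [[-0.205, -0.979, -0.016], [-0.979, 0.204, 0.013], [-0.009, 0.018, -1.0]]
ft_force: [0.2, 0.3, -1.0]
finger_gap: 0.5
```

```bash
python3 -c "
from h import *
s,im=snap('wrist','w8');loc(s)
a=cv2.resize(im[0:260,160:480,::-1],None,fx=1.5,fy=1.5)
s,i2=snap('scene','sc8'); b=cv2.resize(i2[180:280,350:450,::-1],None,fx=3,fy=3)
o=np.zeros((390,780,3),np.uint8);o[:,:480]=a;o[:300,480:]=b;cv2.imwrite('pics/c9.png',o)"
```

```text
t 29.55 grip local x -145.3 y 26.6 z 156.2 yaw -11.79 tip x -16.3 F fwd 0.1 left 0.3 up -1.0 gap 0.5 tilt [-0.016  0.013]
```

View pics/c9.png

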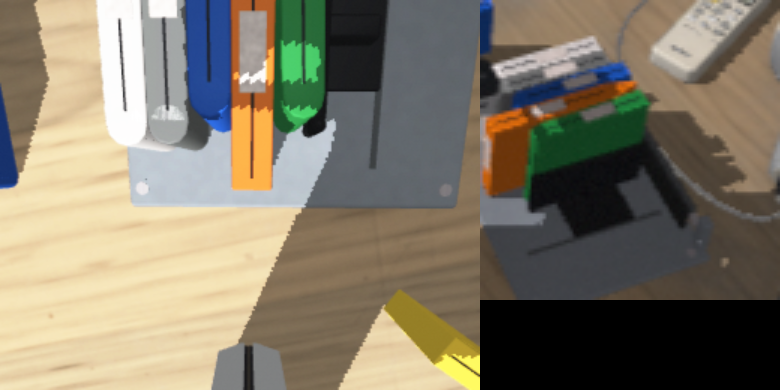

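```bash
python3 -c "
from h import *
s=status.read_state()
p=ray('wrist',[(160+252/1.5,188.5/1.5),(160+210/1.5,131/1.5),(160+125/1.5,146/1.5)],103,s); d=p[:,:2]-O; print(np.round(np.c_[d@EX,d@EY],1))
q=np.array(ray('wrist',[(160+141/1.5,188/1.5)],8,s))[0,:2]-O; print('screw',q@EX,q@EY,s['t'])
assert (d@EX)[0]>-80
ctrl.finish_job()"
```

```text
[[-76.8  25.7]
 [-52.9  43.9]
 [-59.2  80.8]]
screw -81.99767127374955 97.68194257733676 29.65
the job is handed in; nothing more can be done
```

The orange cassette is filed between blue and green, pressed home against the stop and released. The job was handed in at about 30 s of the 72 s allowed; no verdict is reported.

- **Insertion:** I gripped the cassette near its tail and wedged it tapered end first into the blue/green groove, with at most about 2.5 N of resistance. The fingers would have reached the neighbouring spines before home, so I let go and pushed the last stretch with shut fingers on the tail.
- **Feeling the stop:** The push force rose from about 1 N to 11 N, with a slope of about 5.5 N per mm near the end. That matches the bar, which I estimate took about 8 N. Some of the push was friction from the fingers dragging down on the tail, so that figure is not exact.
- **Last pictures:** Orange stands upright and parallel between blue and green, all five cassettes are standing, and the gripper is clear. The bystanders do not appear in the last pictures and I did not check them separately, but the arm did not go near them.
- **Final position:** I measured the orange tail at -77 mm, which puts its origin about 7 mm short of the rack origin (limit 14 mm). Its centre is about 18 mm to the right of blue.
- **Disagreement:** In the last, tilted view the blue spine measured -53 mm, against -46 mm from close up. This is probably a reading error from shadow at a greater distance. Either value is within the limit.

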